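# Pop the earbud case out of its bedside charging dock and stop it with the other finger

### The job

On the bedside table, press the key of the charging dock with one fingertip so that its spring pops the earbud case out of the cradle, and trap the case on the ramp with the other finger before it slides off the open low end. Do not touch the case while it still sits in the cradle, do not squeeze or lift it, and leave everything else on the table where it is. Finish while holding: keep the key down, with the case lying still on the ramp against the finger that stopped it.

Things in the scene. Friction and masses are not known exactly. Their poses are not given: they have to be found in the camera images.
- dock: Wooden charging dock fixed to the table, about 180 mm long (x) and 110 mm wide (y). Origin on the table surface under the middle of the cradle; z is up, x points horizontally the way the ramp runs downhill, y across. The key's block stands on the -y side of the ramp. The highest part of the dock is its back end, 80 mm above the table.
- ramp: The dock's ramp, sloping down at 18 degrees. Origin on its grey floor under the middle of the cradle, 45 mm above the table; x points downhill along the floor, z square to it. Floor 48 mm wide between rails 8 mm high; open low end at x = 128 mm. The cradle is the upper end: cheeks 18 mm high from x = -33 to 13 mm. A spring pusher behind the case (stroke 22 mm, about 1 N) presses it downhill.
- case: White rounded earbud charging case, 44 x 44 x 26 mm high, about 60 g, loose, slippery. Origin under its centre, axes as the ramp's; in the cradle it sits at the ramp's origin, held by a latch peg 7 mm high before its downhill face. Once freed it is thrown downhill and off the low end within a second, unless a finger bars the middle of the ramp, its tip lower than 20 mm above the floor.
- key_top (a point): Centre of the top of the aluminium key, a flat cap 38 mm (dock x) by 24 mm (dock y), which slides straight down in a wooden block 30 mm high. Its top is 42 mm above the table at rest, 32 mm when fully pressed. It lies at x = 70 mm, y = -52 mm in the dock frame; the point moves with the key.
- key (a joint): Travel of the key, m: 0 at rest (up), 0.010 fully pressed. A spring resists with 1.5 N at first and 4.5 N at the bottom, and raises the key when it is let go. The latch peg moves with the key: it frees the case at about 0.007 to 0.008, and rises through the floor again if the key is let up.
- gate (a point): Point on the middle of the ramp's floor beside the key, at x = 70 mm, y = 0 in the dock frame, 22 mm above the table, 10 mm below the pressed key's top. Two fingertips at equal height, 52 mm apart (centre to centre) along the dock's y, one on the key and one over this point, press the key and bar the ramp together; up to 15 mm uphill or downhill of here will do.
- ring_box: Grey fabric-covered ring box, 46 x 46 x 34 mm, loose, about 75 mm to the +y side of the ramp; origin under its centre. Leave it alone.
- cream: Small amber cream jar with white cap, 44 mm across, 30 mm high, loose, on the key's side of the cradle, about 75 mm from the ramp's middle line; origin under its centre. Leave it alone.
- tumbler: Glass tumbler, 68 mm across, 95 mm high, loose; origin under its centre. Leave it alone.
- dish: White ceramic dish, 90 mm across, 28 mm high, loose; origin under its centre. Leave it alone.
- phone: Black phone lying flat, 148 x 72 x 8 mm, loose; origin under its centre. Leave it alone.
- book: Blue hardback book lying flat, 135 x 195 x 24 mm, loose; origin under its centre. Leave it alone.
- vase: Glass vase in a black ring stand with sprigs of white flowers, 150 mm wide, about 310 mm high, loose; origin under its centre. Leave it alone.
Mind the look-alikes: they are no part of the job. Leave any black look-alike of the case alone.

How it is judged (in metres and radians):
On the way, in this order (a step that is already met when the one before it is completed fails the run):
1. the key is pressed down with the case still untouched in the cradle (value of joint key above 0.005 m and x of case in the frame of ramp below 0.015 m).
2. the case has popped out onto the ramp and is stopped by a finger (x of case in the frame of ramp between 0.018 and 0.105 m and contact force between the fingers and case above 0.02 N and linear speed of case below 0.03 m/s), for 0.3 s.
At the end, for the whole second after the job is handed in: The key is held down (more than 5 mm), and the case lies flat on the ramp (within 6 mm and 0.15 rad of its floor), 18 to 105 mm downhill of its cradle place, touching the fingers (more than 0.02 N) and at rest (under 10 mm/s) (value of joint key above 0.005 m and x of case in the frame of ramp between 0.018 and 0.105 m and z of case in the frame of ramp between -0.006 and 0.006 m and angle between the z axis of case and the z axis of ramp, either way round below 0.15 rad and contact force between the fingers and case above 0.02 N and linear speed of case below 0.01 m/s); the arm keeps its last pose, push and grip.
It fails at once if the case runs off the low end of the ramp or leaves it (x of case in the frame of ramp above 0.115 m or y of case in the frame of ramp above 0.025 m or y of case in the frame of ramp below -0.025 m).
It fails at once if the case is lifted or tipped up from the ramp (12 mm, 0.4 rad) (z of case in the frame of ramp above 0.012 m or angle between the z axis of case and the z axis of ramp, either way round above 0.4 rad).
It fails at once if the fingers touch the case while it sits in the cradle (x of case in the frame of ramp below 0.01 m and contact force between the fingers and case above 0.3 N).
It fails at once if the case is squeezed or pressed with more than 10 N (contact force between the fingers and case above 10 N).
It fails at once if something else on the table is moved by more than 20 mm (distance of any of ring_box, cream, tumbler, dish, phone, book, vase from where it was at the start of the episode above 0.02 m).
It also fails if it takes over 40 s, if anything falls off the work surface, if the arm or the gripper's body presses on something with over 40 N, if the wrist force passes 120 N, or if a joint passes its speed limit or range.

### The arm

A 6-joint arm with a two-finger parallel gripper is mounted at the origin on the work surface. World frame = base frame: x ahead of the robot, y to its left, z up, the work surface at z = 0. Lengths are in mm, angles in rad, forces in N, time in s.
With the tool pointing down it reaches from about 275 to 750 mm from the base axis. Payload 10.2 kg.
Tool frame: the origin (TCP) lies midway between the tips of the shut fingers; the grasp point (between the pads) lies 19 mm behind it; z points along the fingers, y is the line along which they close (so a half turn about z gives the same grasp; the last joint's range is limited). The gripper opens to 85 mm and grips with 20 to 120 N. Pads are 22 mm wide; open, the fingers measure 114 mm over their backs; the gripper's body (76 mm by 85 mm) begins 54 mm behind the grasp point. The pads swing forward as they close: fully open they stand 13 mm farther back than shut.
Start: joints at [1.048, 0.313, 1.498, -0, 1.331, -0.223], TCP at [155.061, 501.585, 231.294] pointing down, gripper open.
Joint ranges: [-2.94, 2.94], [-0.97, 2.17], [0.19, 2.56], [-1.23, 4.37], [0.02, 3.11], [-2.88, 2.88]. Speed limits (rad/s): [2.39, 2.39, 3.01, 3.14, 3.14, 3.14].

### API

Orientations are given as a unit quaternion [w, x, y, z].
In Python, from rig import sense, capture, finish_job, find_in, place_of gives the robot as it stands. The module is installed in compiled form; this text tells all that it offers.
- The arm moves only by the shell command python3 -m jog 'ROWS' [FORCE]. ROWS is JSON, a list of rows, each an object of numbers: "tx", "ty", "tz": the shift along the tool's x, y, z in mm; "ax", "ay", "az": the turn, a rotation vector about the tool's x, y, z in rad; "jaw": the closure, from -1 (fully open) to 1 (shut), so that 0 is half open. In form: [{"tx": .., "ty": .., "tz": .., "ax": .., "ay": .., "az": .., "jaw": ..}, ...]. A call has 1 to 5 rows; each row shifts and turns the commanded pose from where the row before left it, along the tool's axes as they then stand; what a row does not reach is not made up. A row lasts 1/8 s, in which the tool goes at most 62.5 mm and 10.7 degrees, less where a joint would pass 70% of its speed; a pose out of reach is approached as far as the arm can. A call with a gripper value outside its range is refused whole. The fingers move at their own pace and stop on an object; FORCE is the grip in N (left out, the last holds). Time passes only in rows, so rows that do not move let the fingers close. It gives the time, the measured TCP pose, the force, the opening and the grip force at its end, in the units of the state.
- sense(): the state, without advancing time (a new reading comes with each control period).
- capture(name): name is "scene" or "top"; returns a dict with "color" (400x640x3 uint8, red, green, blue), "depth" (400x640 float32, mm along the optical axis (not along the pixel's ray), 0 where there is no reading), "fx", "fy", "cx", "cy" (pixels), "camera_from_world" (4x4, takes a point from world to camera coordinates). Camera axes: x right, y up, looking along -z (the intrinsics and any distortion apply to the point x, -y, -z); pixel columns grow to the right and rows downward; lengths in mm; the calibration is good to about 2 mm. A picture is of the moment at which its call begins.
- finish_job(): hands the job in; it is judged then, once.
Trained networks look in the newest picture that a camera, given by its name, has taken for a name from the list of things; names that differ only in an ending like _2 or _b are one class to them, and where a whole thing is asked for, a point or a joint stands for the part that bears it (a point fixed in the world has none). Each returns a list of dicts, best first, with "conf" (0 to 1); they miss things now and then, are a little off and sometimes report something else, mostly with a low value. They report only what shows in the picture. A call takes as long as a camera call. They do not tell look-alikes from the thing itself.
- find_in(query, camera): "centre" ([column, row] in pixels, amid what is visible of it).
- place_of(query, camera): "centre" ([column, row] in pixels: a listed point, or the origin of a listed thing).
The state is a dict: "time_s": time; "joints": joint angles; "dq": joint speeds; "tau": joint torques, N m; "eef_pos": TCP position; "ee_rot": TCP orientation; "force": force on the tool from outside, world axes, zero at the start; "wrist_torque": the same for the moment, N m; "grip_width": opening from 0.0 (shut) to 1.0 (fully open); "grip_force": force on a finger pad.
Only numpy, scipy, OpenCV 4.12 (cv2) and the standard library are available. Lean on these libraries where they do the work, as an engineer would, in place of code of your own. Each camera call takes 0.05 s, during which the arm holds its last target. There are 200 camera calls.

## Working session

There is one attempt and no reset: what is moved stays moved. The work goes in short steps, Python scripts to look and compute and a shell command to move; the robot and the scene stay as the last step left them, time stands still between calls to the robot, and variables do not carry over. Pictures are saved under pics/ and viewed, at most 10 in all, crops included, and the job is handed in when it is done.

```bash
mkdir -p pics; cat > h.py <<'E'
import numpy as np, cv2
from rig import sense, capture, find_in, place_of
def ray(c,u,v):
    T=np.linalg.inv(c["camera_from_world"]); d=np.array([(u-c["cx"])/c["fx"],-(v-c["cy"])/c["fy"],-1.])
    return T[:3,3],T[:3,:3]@d
def at_z(c,u,v,z):
    o,d=ray(c,u,v); return o+d*(z-o[2])/d[2]
def at_d(c,u,v):
    o,d=ray(c,u,v); D=np.median(c["depth"][int(v)-1:int(v)+2,int(u)-1:int(u)+2]); return o+d*D
E
python3 - <<'E'
from h import *
np.set_printoptions(precision=1,suppress=True)
s=sense(); print(s)
for n in("scene","top"):
    c=capture(n); cv2.imwrite(f"pics/{n}0.png",c["color"][:,:,::-1])
    print(n,[k for k in c], np.linalg.inv(c["camera_from_world"])[:3,3])
    for q,z in(("dock",0),("case",45),("key_top",42),("gate",22),("ring_box",0),("cream",0),("tumbler",0),("vase",0),("ramp",45)):
        for r in place_of(q,n)[:2]:
            u,v=r["centre"]; print(q,round(r["conf"],2),np.array([u,v]),at_z(c,u,v,z),at_d(c,min(max(u,1),638),min(max(v,1),398)))
E
```

```text
{'time_s': 0.0, 'joints': array([ 1. ,  0.3,  1.5, -0. ,  1.3, -0.2]), 'dq': array([-0.,  0.,  0.,  0.,  0., -0.]), 'tau': array([ -0. , -41.2, -26. ,  -0. ,   0. ,  -0. ]), 'eef_pos': array([154.9, 501.4, 230.7]), 'ee_rot': array([-0. ,  0.1,  1. , -0. ]), 'force': array([-0. , -0.1,  0.1]), 'wrist_torque': array([-0., -0.,  0.]), 'grip_force': 0.0, 'grip_width': 1.0000025847905691}
scene ['color', 'depth', 'fx', 'fy', 'cx', 'cy', 'camera_from_world'] [1409.7  -25.7  747.5]
dock 0.6 [347.9 223.7] [604.9  82.9   0. ] [632.1  79.2  25.2]
case 0.81 [398.8 232.6] [694.  207.2  45. ] [669.2 215.3  20.6]
case 0.58 [330.5 191.2] [508.  38.  45.] [457.3  41.6   5.5]
key_top 0.64 [328.2 198.2] [537.4  29.5  42. ] [534.2  29.7  39.5]
gate 0.66 [443.8 188.6] [481.8 393.9  22. ] [479.8 394.8  20.5]
gate 0.59 [322.9 216.3] [594.2  11.2  22. ] [589.8  11.4  18. ]
ring_box 0.69 [342.4 242.3] [678.8  60.7   0. ] [695.9  58.7  17.5]
cream 0.58 [355.3 207.9] [535.9 112.    0. ] [611.5 100.1  64.7]
tumbler 0.72 [213.3 228.9] [ 608.9 -301.2    0. ] [ 635.8 -292.    25.2]
tumbler 0.43 [206.4 188.4] [ 41
[... 421 characters left out ...]
6  45. ] [599.4  83.4  73.4]
key_top 0.46 [321.4 217.4] [542.5  17.1  42. ] [542.3  17.1  43.9]
gate 0.89 [320.8 196. ] [598.7  17.9  22. ] [598.1  17.9  26.5]
gate 0.61 [466.9 268.8] [ 412.2 -338.8   22. ] [ 411.7 -343.4    9.7]
ring_box 0.7 [187.9 167.1] [683.9 364.9   0. ] [666.5 338.4  73.5]
ring_box 0.55 [306.9 172.8] [663.9  53.4   0. ] [656.5  52.   34.5]
cream 0.82 [283.2 226.7] [524.1 115.3   0. ] [521.7 111.9  32.5]
tumbler 0.93 [440.  190.7] [ 611.4 -291.1    0. ] [ 599.7 -268.6   71.8]
vase 0.93 [186.1 168.7] [679.7 369.5   0. ] [662.5 342.5  73.8]
vase 0.16 [441.2 191. ] [ 610.5 -294.1    0. ] [ 597.6 -268.9   79.9]
ramp 0.61 [291.1 196.9] [594.1  91.1  45. ] [589.6  88.6  74.2]
```

```bash
python3 - <<'E'
import cv2
a=cv2.imread("pics/top0.png"); cv2.imwrite("pics/top_crop.png",cv2.resize(a[140:290,230:390],None,fx=4.5,fy=4,interpolation=2)[:600] if 0 else cv2.resize(a[140:290,230:390],(640,600),interpolation=2))
E
```

```text
(no output)
```

View pics/top_crop.png

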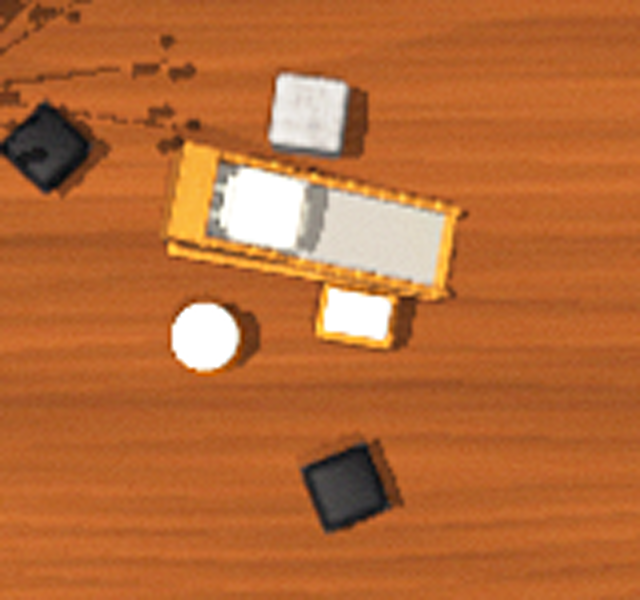

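View pics/scene0.png

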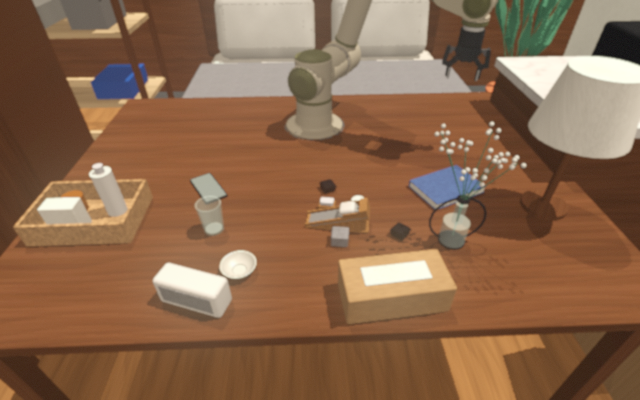

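The top crop (4x; offset 230,140) shows the dock with the white case in the cradle at full pixel (296,192). The key is at about (319,218), on the robot side, and the ramp runs to the right. The two black squares at (241,177) and (317,262) are look-alikes. The white one is the case, because it is the one sitting in the cradle. The ring box is at (307,169) and the cream jar at (281,224). Next I measure the dock frame from depth.

```bash
python3 - <<'E'
from h import *
np.set_printoptions(precision=2,suppress=True)
from scipy.optimize import least_squares
c=capture("top"); V,U=np.mgrid[140:290,230:390]
T=np.linalg.inv(c["camera_from_world"]);D=c["depth"][140:290,230:390]
P=np.stack([(U-c["cx"])/c["fx"]*D,-(V-c["cy"])/c["fy"]*D,-D],-1)@T[:3,:3].T+T[:3,3]
col=c["color"][140:290,230:390].astype(int); sat=col.max(2)-col.min(2)
# key cap: white, component near crop (89,78)
m=((sat<40)&(col.min(2)>180)).astype(np.uint8)
n,l,st,ce=cv2.connectedComponentsWithStats(m)
for i in range(1,n):
    if st[i,4]>40:
        q=P[l==i]; print("white",ce[i]+[230,140],st[i,4],np.median(q,0),cv2.minAreaRect(q[:,:2].astype(np.float32)))
kt=l==l[78,89]; uv=ce[l[78,89]]+[230,140]; key=at_z(c,*uv,42); print("key",key)
# grey floor
mf=((sat<40)&(col.min(2)>130)&(col.min(2)<235)).astype(np.uint8)
n,l,st,ce=cv2.connectedComponentsWithStats(cv2.erode(mf,np.ones((3,3))))
i=l[60,98]; q=P[l==i]; print("floor n",len(q),q.mean(0))
A=np.c_[q[:,:2],np.ones(len(q))]; k=np.linalg.lstsq(A,q[:,2],rcond=None)[0]; g=k[:2]
print("slope deg",np.degrees(np.arctan(np.hypot(*g))),"downhill yaw",np.degrees(np.arctan2(-g[1],-g[0])))
# wood blob footprint rectangle: everything over 15mm (dock+case) connected
mm=((P[...,2]>17)&(D>0)).astype(np.uint8); n,l,st,ce=cv2.connectedComponentsWithStats(mm)
q=P[l==l[60,98]]; print("rails",cv2.minAreaRect(q[:,:2].astype(np.float32)),len(q))
for r in place_of("key","top")[:1]+place_of("key_top","top")[:1]+place_of("gate","top")[:1]+find_in("key","top")[:1]: print(r)
s=sense(); from scipy.spatial.transform import Rotation as R
w=s["ee_rot"]; print(R.from_quat(w,scalar_first=True).as_matrix(), s["eef_pos"])
E
```

```text
white [306.46 167.73] 284 [668.87  52.89  35.22] ((669.3236083984375, 53.015750885009766), (42.9608154296875, 43.36335372924805), 83.24820709228516)
white [295.33 191.64] 356 [602.37  79.18  69.81] ((548.7122192382812, 41.869014739990234), (192.3204345703125, 55.99299621582031), 32.91856384277344)
white [324.22 198.79] 507 [591.13   9.77  22.16] ((540.660400390625, 27.209617614746094), (80.89359283447266, 158.57318115234375), 72.08523559570312)
white [318.83 218.2 ] 159 [540.86  23.09  42.91] ((505.151611328125, 26.982606887817383), (38.876983642578125, 101.14675903320312), 83.80777740478516)
white [280.56 223.62] 212 [528.85 118.87  31.03] ((531.416259765625, 120.77818298339844), (40.76253128051758, 41.37955093383789), 0.6794196963310242)
key [540.61  23.4   42.  ]
floor n 419 [591.17   9.08  26.33]
slope deg 70.65538534333447 downhill yaw -12.950008955142744
rails ((598.2471923828125, 53.866355895996094), (173.97647094726562, 58.501853942871094), 79.5435562133789) 1502Traceback (most recent call last):
  File "<stdin>", line 24, in <module>
ValueError: it knows: book, case, cream, dish, dock, gate, key_top, phone, ramp, ring_box, tumbler, vase
```

```bash
cat > m.py <<'E'
from h import *
np.set_printoptions(precision=2,suppress=True)
from scipy.optimize import least_squares
V,U=np.mgrid[140:290,230:390]
q=[];e=[];k=[];cs=[]
for it in range(3):
    c=capture("top");T=np.linalg.inv(c["camera_from_world"]);D=c["depth"][140:290,230:390]
    P=np.stack([(U-c["cx"])/c["fx"]*D,-(V-c["cy"])/c["fy"]*D,-D],-1)@T[:3,:3].T+T[:3,3]
    col=c["color"][140:290,230:390].astype(int); sat=col.max(2)-col.min(2)
    m=((sat<40)&(col.min(2)>130)).astype(np.uint8); n,l,st,ce=cv2.connectedComponentsWithStats(m)
    mw=((sat<40)&(col.min(2)>180)).astype(np.uint8); n,l2,st,ce=cv2.connectedComponentsWithStats(mw)
    f=(l2==l2[60,98]); 
    # image outline of floor and key projected to plane: edges
    q.append(P[cv2.erode(f.astype(np.uint8),np.ones((3,3)))>0])
    k.append(at_z(c,*(ce[l2[78,89]]+[230,140]),42)); cs.append(at_z(c,*(ce[l2[52,65]]+[230,140]),69.7))
q=np.concatenate(q); k=np.mean(k,0); cs=np.mean(cs,0)
r=least_squares(lambda p:p[0]*(q[:,0]-590)+p[1]*(q[:,1]-10)+p[2]-q[:,2],[0,.3,22],loss="soft_l1",f_scale=1).x
yaw_s=np.degrees(np.arctan2(-r[1],-r[0]))
print("slope",np.degrees(np.arctan(np.hypot(*r[:2]))),"yaw",yaw_s,"key",k,"case",cs)
# floor in image -> plane polygon (z= floor plane), rectangle
uv=np.argwhere(f)[:,::-1]+[230,140]
w=[]
for u,v in uv:
    o,d=ray(c,u,v); t=(r[2]+r[0]*(o[0]-590)+r[1]*(o[1]-10)-o[2])/(d[2]-r[0]*d[0]-r[1]*d[1]); w.append((o+t*d)[:2])
w=np.array(w,np.float32); print("floor rect",cv2.minAreaRect(w), "mean",w.mean(0))
x,s,vt=np.linalg.svd(w-w.mean(0),full_matrices=False); print("pca yaw",np.degrees(np.arctan2(*vt[0][::-1])))
E
python3 m.py
```

```text
slope 17.743057457008764 yaw -96.05859197987785 key [540.65  23.38  42.  ] case [602.93  78.85  69.7 ]
floor rect ((591.8472900390625, 9.384048461914062), (75.23001861572266, 44.34392547607422), 79.36366271972656) mean [591.57   8.94]
pca yaw -99.67866
```

```bash
cat > go.py <<'E'
from h import *; import sys
from scipy.spatial.transform import Rotation as R
np.set_printoptions(precision=3,suppress=True)
x,y,z=map(float,sys.argv[1:4]); a=np.radians(-9.8)
s=sense(); M=R.from_quat(s["ee_rot"],scalar_first=True).as_matrix()
Y=np.array([np.cos(a),np.sin(a),0])
for sg in(1,-1):
    G=np.c_[np.cross(sg*Y,[0,0,-1]),sg*Y,[0,0,-1]]
    print("turn(tool)",R.from_matrix(M.T@G).as_rotvec(),"shift in current tool axes",M.T@(np.array([x,y,z])-s["eef_pos"]),"in goal axes",G.T@(np.array([x,y,z])-s["eef_pos"]))
print(s["time_s"],s["joints"],s["eef_pos"],s["force"],s["grip_width"])
E
python3 go.py 566.3 19 130
```

```text
turn(tool) [-0.    -0.     1.442] shift in current tool axes [-535.429 -339.611  101.28 ] in goal axes [-405.551  487.386  101.295]
turn(tool) [ 0.  -0.  -1.7] shift in current tool axes [-535.429 -339.611  101.28 ] in goal axes [ 405.551 -487.386  101.295]
1.2 [ 1.048  0.313  1.498  0.     1.331 -0.223] [155.055 501.59  231.295] [ 0.27  -0.61   0.322] 1.0009323652634243
```

```bash
python3 -m jog '[{"az":0.18,"jaw":0.1},{"az":0.18,"jaw":0.1},{"az":0.18,"jaw":0.1},{"az":0.18,"jaw":0.1},{"az":0.18,"jaw":0.1}]'; python3 -m jog '[{"az":0.18,"jaw":0.1},{"az":0.18,"jaw":0.1},{"az":0.182,"jaw":0.1},{"jaw":0.1}]'; python3 go.py 566.3 19 130
```

```text
turn(tool) [-0.    -0.     1.442] shift in current tool axes [-535.429 -339.611  101.28 ] in goal axes [-405.551  487.386  101.295]
turn(tool) [ 0.  -0.  -1.7] shift in current tool axes [-535.429 -339.611  101.28 ] in goal axes [ 405.551 -487.386  101.295]
1.2 [ 1.048  0.313  1.498  0.     1.331 -0.223] [155.055 501.59  231.295] [ 0.27  -0.61   0.322] 1.0009323652634243schema error: expected keys tx, ty, tz, ax, ay, az, jaw
schema error: expected keys tx, ty, tz, ax, ay, az, jaw
```

All keys are required in each row.

```bash
python3 -m jog '[{"tx":0,"ty":0,"tz":0,"ax":0,"ay":0,"az":0.18,"jaw":0.1},{"tx":0,"ty":0,"tz":0,"ax":0,"ay":0,"az":0.18,"jaw":0.1},{"tx":0,"ty":0,"tz":0,"ax":0,"ay":0,"az":0.18,"jaw":0.1},{"tx":0,"ty":0,"tz":0,"ax":0,"ay":0,"az":0.18,"jaw":0.1}]' 20; python3 -m jog '[{"tx":0,"ty":0,"tz":0,"ax":0,"ay":0,"az":0.18,"jaw":0.1},{"tx":0,"ty":0,"tz":0,"ax":0,"ay":0,"az":0.18,"jaw":0.1},{"tx":0,"ty":0,"tz":0,"ax":0,"ay":0,"az":0.18,"jaw":0.1},{"tx":0,"ty":0,"tz":0,"ax":0,"ay":0,"az":0.182,"jaw":0.1},{"tx":0,"ty":0,"tz":0,"ax":0,"ay":0,"az":0,"jaw":0.1}]'; python3 go.py 566.3 19 130
```

```text
time_s: 1.7
eef_pos: [155.1, 501.6, 231.3]
ee_rot: [-0.0, 0.491, 0.871, -0.0]
force: [-0.1, 0.9, 0.9]
grip_width: 0.453
grip_force: 0.0
time_s: 2.33
eef_pos: [155.1, 501.6, 231.3]
ee_rot: [-0.0, 0.764, 0.645, -0.0]
force: [-1.2, -0.4, -0.6]
grip_width: 0.449
grip_force: 0.0
turn(tool) [-0.     0.     0.002] shift in current tool axes [-406.339  486.722  101.263] in goal axes [-405.545  487.382  101.272]
turn(tool) [-0.   -0.   -3.14] shift in current tool axes [-406.339  486.722  101.263] in goal axes [ 405.545 -487.382  101.272]
2.325 [1.048 0.313 1.498 0.    1.331 1.217] [155.058 501.584 231.272] [-1.177 -0.395 -0.61 ] 0.44896686278711984
```

```bash
for i in 1; do python3 -m jog '[{"tx":-34,"ty":41,"tz":0,"ax":0,"ay":0,"az":0,"jaw":0.1},{"tx":-34,"ty":41,"tz":0,"ax":0,"ay":0,"az":0,"jaw":0.1},{"tx":-34,"ty":41,"tz":0,"ax":0,"ay":0,"az":0,"jaw":0.1},{"tx":-34,"ty":41,"tz":0,"ax":0,"ay":0,"az":0,"jaw":0.1}]'; done >/dev/null
python3 -m jog '[{"tx":-34,"ty":41,"tz":0,"ax":0,"ay":0,"az":0,"jaw":0.1},{"tx":-34,"ty":41,"tz":0,"ax":0,"ay":0,"az":0,"jaw":0.1},{"tx":-34,"ty":41,"tz":0,"ax":0,"ay":0,"az":0,"jaw":0.1},{"tx":-34,"ty":41,"tz":0,"ax":0,"ay":0,"az":0,"jaw":0.1}]' >/dev/null
python3 -m jog '[{"tx":-34,"ty":40,"tz":0,"ax":0,"ay":0,"az":0,"jaw":0.1},{"tx":-34,"ty":40,"tz":0,"ax":0,"ay":0,"az":0,"jaw":0.1},{"tx":-34,"ty":40,"tz":0,"ax":0,"ay":0,"az":0,"jaw":0.1},{"tx":-32,"ty":39,"tz":0,"ax":0,"ay":0,"az":0,"jaw":0.1},{"tx":0,"ty":0,"tz":0,"ax":0,"ay":0,"az":0,"jaw":0.1}]'; python3 go.py 566.3 19 100
```

```text
time_s: 3.95
eef_pos: [567.1, 16.1, 230.4]
ee_rot: [-0.0, 0.765, 0.644, -0.0]
force: [0.1, 0.8, 0.2]
grip_width: 0.452
grip_force: 0.0
turn(tool) [-0.001  0.     0.001] shift in current tool axes [  2.734  -1.167 130.445] in goal axes [  2.698  -1.25  130.445]
turn(tool) [-0.    -0.001 -3.141] shift in current tool axes [  2.734  -1.167 130.445] in goal axes [ -2.698   1.25  130.445]
3.95 [-0.178  0.408  1.367 -0.     1.368 -0.008] [567.073  16.129 230.445] [0.097 0.758 0.15 ] 0.45226080375731076
```

```bash
python3 -m jog '[{"tx":0,"ty":-1,"tz":50,"ax":0,"ay":0,"az":0,"jaw":0.1},{"tx":0,"ty":0,"tz":50,"ax":0,"ay":0,"az":0,"jaw":0.1},{"tx":0,"ty":0,"tz":50,"ax":0,"ay":0,"az":0,"jaw":0.1},{"tx":0,"ty":0,"tz":10,"ax":0,"ay":0,"az":0,"jaw":0.1},{"tx":0,"ty":0,"tz":0,"ax":0,"ay":0,"az":0,"jaw":0.1}]'; python3 - <<'E'
from h import *
for n in("scene","top"):
    c=capture(n); a=c["color"][:,:,::-1]
    a=a[130:255,265:425] if n=="scene" else a[140:265,230:390]
    cv2.imwrite(f"pics/{n}1.png",cv2.resize(a,(768,600),interpolation=2))
E
```

```text
time_s: 4.58
eef_pos: [565.3, 19.1, 72.4]
ee_rot: [0.0, 0.764, 0.645, 0.0]
force: [-0.2, -0.0, 0.3]
grip_width: 0.455
grip_force: 0.0
```

View pics/scene1.png

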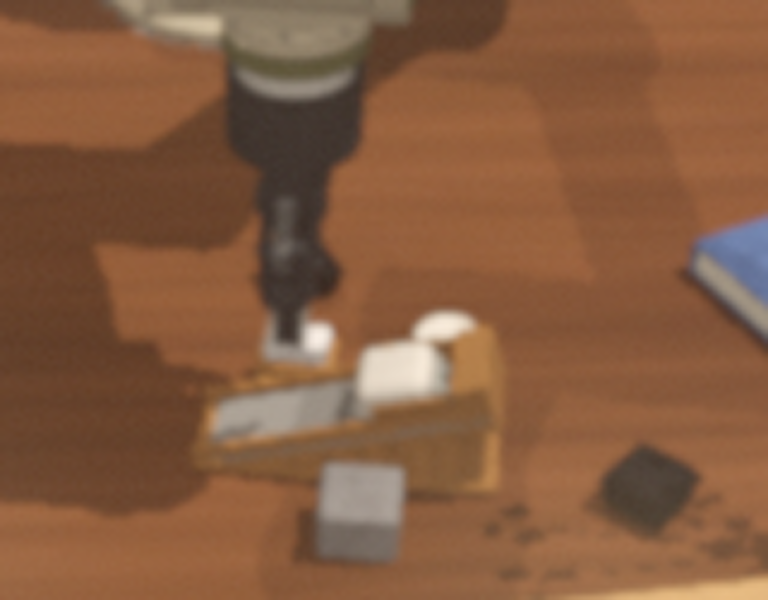

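The picture shows the fingers above the key. The front finger's tip is at crop (288,343), which is full pixel (325,201), and the case is still in the cradle. I went lower than planned (TCP z 72), but everything is clear. Next I measure the tips from depth.

```bash
python3 - <<'E'
from h import *
np.set_printoptions(precision=1,suppress=True)
c=capture("scene")
for v in range(190,206):
    print(v,[(u,c["color"][v,u].max(),at_d(c,u,v).round().astype(int).tolist()) for u in (322,325,328)])
s=sense(); t=s["eef_pos"]; T=c["camera_from_world"]
Y=np.array([.9854,-.1702,0])
for k in (-26,0,26):
    p=T[:3,:3]@(t+k*Y)+T[:3,3]; print(k,c["cx"]-c["fx"]*p[0]/p[2],c["cy"]+c["fy"]*p[1]/p[2])
E
```

```text
190 [(322, np.uint8(72), [613, 8, 132]), (325, np.uint8(68), [615, 16, 133]), (328, np.uint8(65), [623, 23, 139])]
191 [(322, np.uint8(71), [613, 8, 128]), (325, np.uint8(69), [615, 16, 130]), (328, np.uint8(70), [621, 23, 134])]
192 [(322, np.uint8(67), [615, 8, 126]), (325, np.uint8(64), [617, 16, 128]), (328, np.uint8(79), [621, 23, 130])]
193 [(322, np.uint8(76), [616, 8, 124]), (325, np.uint8(67), [617, 16, 124]), (328, np.uint8(97), [618, 24, 125])]
194 [(322, np.uint8(90), [600, 9, 107]), (325, np.uint8(64), [616, 16, 120]), (328, np.uint8(117), [599, 25, 106])]
195 [(322, np.uint8(98), [599, 9, 104]), (325, np.uint8(66), [601, 17, 105]), (328, np.uint8(131), [593, 25, 98])]
196 [(322, np.uint8(102), [599, 9, 100]), (325, np.uint8(66), [599, 17, 100]), (328, np.uint8(138), [593, 25, 95])]
197 [(322, np.uint8(104), [596, 9, 95]), (325, np.uint8(66), [600, 17, 97]), (328, np.uint8(153), [594, 25, 92])]
198 [(322, np.uint8(109), [598, 9, 92]), (325, np.uint8(67), [600, 17, 94]), (328, np.uint8(174), [594, 25, 88])]
199 [(322, np.uint8(112), [597, 9, 88]), (325, np.uint8(67), [599
[... 161 characters left out ...]
]
201 [(322, np.uint8(137), [595, 9, 79]), (325, np.uint8(122), [598, 17, 81]), (328, np.uint8(198), [595, 25, 79])]
202 [(322, np.uint8(157), [551, 11, 39]), (325, np.uint8(154), [593, 17, 74]), (328, np.uint8(194), [555, 28, 42])]
203 [(322, np.uint8(162), [551, 11, 36]), (325, np.uint8(160), [554, 19, 38]), (328, np.uint8(175), [555, 28, 39])]
204 [(322, np.uint8(153), [552, 11, 33]), (325, np.uint8(156), [553, 19, 33]), (328, np.uint8(161), [555, 28, 34])]
205 [(322, np.uint8(146), [554, 10, 31]), (325, np.uint8(158), [555, 19, 31]), (328, np.uint8(160), [555, 28, 30])]
-26 326.17958274908915 190.4358438404419
0 325.09259426394755 196.01655619263622
26 323.965110152673 201.80517731668883
```

View pics/top1.png

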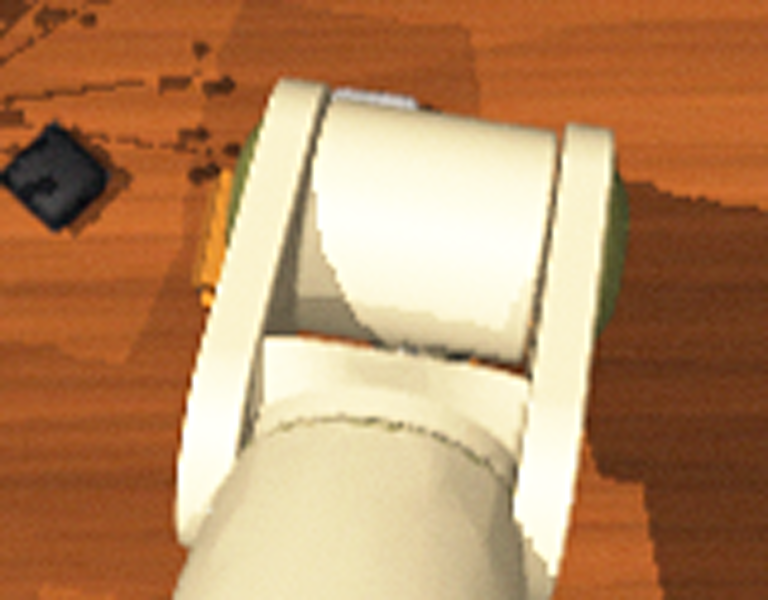

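The top view is blocked by the arm. From scene depth, the far finger spans about 19–33 mm from the TCP line, so the tip centres are about 52 mm apart. The tips sit about 6 mm above the TCP. Lowering to just above the key.

```bash
python3 -m jog '[{"tx":0,"ty":0,"tz":15,"ax":0,"ay":0,"az":0,"jaw":0.1},{"tx":0,"ty":0,"tz":15,"ax":0,"ay":0,"az":0,"jaw":0.1},{"tx":0,"ty":0,"tz":3,"ax":0,"ay":0,"az":0,"jaw":0.1},{"tx":0,"ty":0,"tz":0,"ax":0,"ay":0,"az":0,"jaw":0.1}]'; python3 - <<'E'
from h import *
c=capture("scene"); a=c["color"][:,:,::-1][165:240,290:386]
cv2.imwrite("pics/scene2.png",cv2.resize(a,(768,600),interpolation=2))
E
```

```text
time_s: 5.22
eef_pos: [564.6, 18.8, 38.0]
ee_rot: [-0.0, 0.765, 0.644, -0.0]
force: [0.1, 0.0, 1.0]
grip_width: 0.45
grip_force: 0.6
```

View pics/scene2.png

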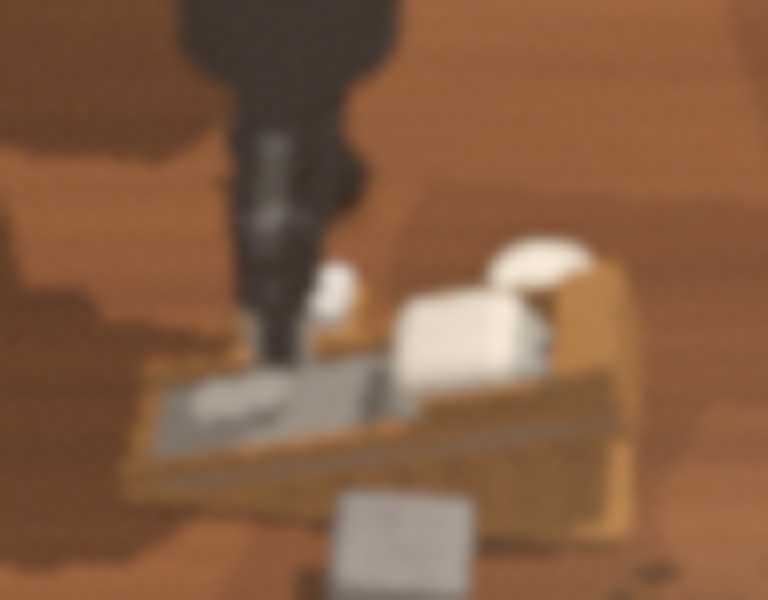

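The front finger is over the middle of the ramp floor, tip at crop (280,360), and the case is still in the cradle at (460,340). Now I press in small steps.

```bash
python3 -m jog '[{"tx":0,"ty":1,"tz":2,"ax":0,"ay":0,"az":0,"jaw":0.1},{"tx":0,"ty":0,"tz":2,"ax":0,"ay":0,"az":0,"jaw":0.1},{"tx":0,"ty":0,"tz":2,"ax":0,"ay":0,"az":0,"jaw":0.1},{"tx":0,"ty":0,"tz":0,"ax":0,"ay":0,"az":0,"jaw":0.1}]'
```

```text
time_s: 5.78
eef_pos: [566.1, 18.6, 32.4]
ee_rot: [0.0, 0.765, 0.644, 0.0]
force: [-0.7, 0.5, 3.0]
grip_width: 0.452
grip_force: 1.8
```

```bash
python3 -m jog '[{"tx":0,"ty":0,"tz":1,"ax":0,"ay":0,"az":0,"jaw":0.1},{"tx":0,"ty":0,"tz":1,"ax":0,"ay":0,"az":0,"jaw":0.1},{"tx":0,"ty":0,"tz":1,"ax":0,"ay":0,"az":0,"jaw":0.1},{"tx":0,"ty":0,"tz":1,"ax":0,"ay":0,"az":0,"jaw":0.1},{"tx":0,"ty":0,"tz":1,"ax":0,"ay":0,"az":0,"jaw":0.1}]'; python3 -m jog '[{"tx":0,"ty":0,"tz":0,"ax":0,"ay":0,"az":0,"jaw":0.1},{"tx":0,"ty":0,"tz":0,"ax":0,"ay":0,"az":0,"jaw":0.1},{"tx":0,"ty":0,"tz":0,"ax":0,"ay":0,"az":0,"jaw":0.1}]'; python3 - <<'E'
from h import *
c=capture("scene"); a=c["color"][:,:,::-1][165:240,290:386]
cv2.imwrite("pics/scene3.png",cv2.resize(a,(768,600),interpolation=2))
E
```

```text
time_s: 6.4
eef_pos: [566.2, 18.4, 29.7]
ee_rot: [0.0, 0.765, 0.644, 0.0]
force: [-9.6, -0.1, 32.7]
grip_width: 0.449
grip_force: 16.1
time_s: 6.78
eef_pos: [566.2, 18.5, 29.8]
ee_rot: [0.001, 0.765, 0.644, 0.0]
force: [-8.8, -0.0, 26.6]
grip_width: 0.452
grip_force: 14.2
```

View pics/scene3.png

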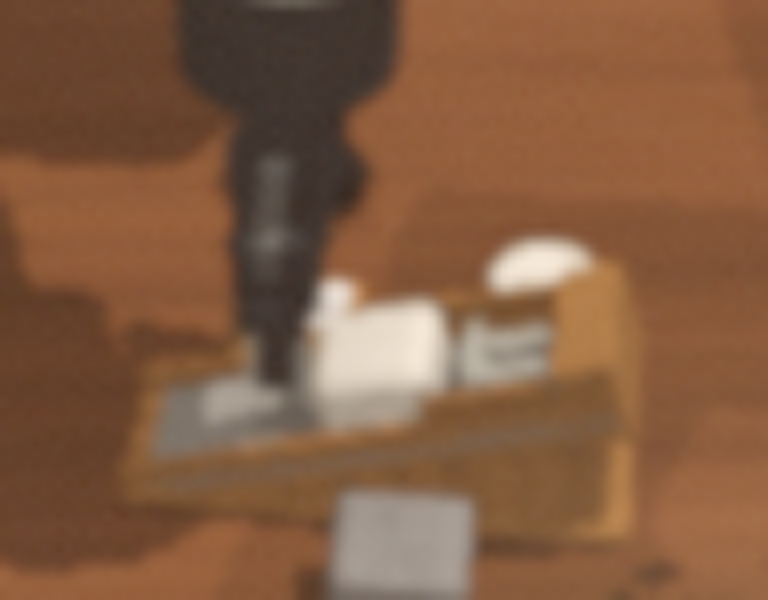

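The case has popped out and rests flat against the finger at crop (375,350). The exposed pusher is at (505,345), and the key is at the bottom. One quick check that it is still, with a slight easing of the push.

```bash
python3 -m jog '[{"tx":0,"ty":0,"tz":-1,"ax":0,"ay":0,"az":0,"jaw":0.1},{"tx":0,"ty":0,"tz":0,"ax":0,"ay":0,"az":0,"jaw":0.1},{"tx":0,"ty":0,"tz":0,"ax":0,"ay":0,"az":0,"jaw":0.1},{"tx":0,"ty":0,"tz":0,"ax":0,"ay":0,"az":0,"jaw":0.1},{"tx":0,"ty":0,"tz":0,"ax":0,"ay":0,"az":0,"jaw":0.1}]'; python3 - <<'E'
from h import *
c=capture("scene"); a=cv2.resize(c["color"][:,:,::-1][165:240,290:386],(768,600),interpolation=2)
b=cv2.imread("pics/scene3.png"); p=b[290:400,310:450]
r=cv2.matchTemplate(a,p,cv2.TM_CCOEFF_NORMED); print(cv2.minMaxLoc(r),"expected (310,290); 8 px = 1 camera px")
E
```

```text
time_s: 7.45
eef_pos: [566.2, 18.5, 30.1]
ee_rot: [0.0, 0.765, 0.644, 0.0]
force: [-6.2, -1.3, 21.1]
grip_width: 0.448
grip_force: 10.5
(-0.6032178997993469, 0.9997521638870239, (628, 196), (310, 290)) expected (310,290); 8 px = 1 camera px
```

```bash
python3 -c "from rig import finish_job; print(finish_job())"
```

```text
the job is handed in; nothing more can be done
None
```

I handed the job in at about 7.5 s with the key held at the bottom of its travel and the case out of the cradle, lying still on the ramp against the other finger. The last camera check showed no movement of the case; its contact force could not be measured directly, and `finish_job()` gave no verdict.

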